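Set the horn aerial on its repeatable three-seat base

TASK

On this radio bench, lift the aerial carrier that has the horn and set it down gently on the dark base plate so that its three ball feet settle fully home in the cone, groove and flat seats, with the horn pointing out over the cone seat. Do not drop it, and leave the other carrier (the one with the rod) where it is.

Things in the scene. Friction and masses are not known exactly. Their poses are not given: they have to be found in the camera images.
- horn_carrier: Aluminium disc, 132 mm across, on three 18 mm ball feet at (x, y) = (50, 0), (-35, 42), (-35, -42) mm; 0.35 to 0.6 kg. Disc top 32 mm up. Upright block to pinch across y: 26 mm in y, 32 mm in x, centred on the origin, 32 to 92 mm up. From it a round horn points along +x at 62 mm up, 22 mm wide, flaring to 54 mm at x = 71 mm. Origin: disc axis, at the underside of the balls; z up.
- base: Fixed dark plate 150 x 150 x 10 mm. Steel seats: cone at (x, y) = (50, 0) mm, V groove at (-35, 42), low flat pad at (-35, -42), its top 20 mm up. Cone and groove mouths 32 mm wide, 34 mm up, 50 degree flanks; the groove runs towards the cone. Origin on the bench amid the seats, x to the cone, z up. A carrier fully home has its origin 20 mm above this one, same axes.
- rod_carrier: Bystander: a carrier with the same disc and ball feet, but on it a round post of 28 mm diameter, 32 to 67 mm up, with an upright black rod of 10 mm diameter up to 142 mm. Origin on the disc axis at the underside of the balls, z up.
Not all that is in view belongs to the job. Leave any pink, red or yellow look-alike of the horn_carrier alone.

How it is judged:
At the end, for the whole second after the job is handed in: The horn carrier stands at rest on the base with all three balls home: its origin within 10 mm of the base's origin seen from above and 16 to 24 mm above it, level within 0.06 rad (about 3.4 degrees), its horn along the base's x (over the cone) within 10 degrees (horizontal distance between horn_carrier and base below 0.01 m and z of horn_carrier in the frame of base between 0.016 and 0.024 m and angle between the x axis of horn_carrier and the x axis of base, either way round below 0.175 rad and angle between horn_carrier's own z axis and vertical below 0.06 rad and linear speed of horn_carrier below 0.02 m/s); the robot touches nothing.
It fails at once if the horn carrier is dropped onto the base (let go over it and falling faster than 0.55 m/s) (horizontal distance between horn_carrier and base below 0.1 m and contact force between the fingers and horn_carrier below 0.2 N and linear speed of horn_carrier above 0.55 m/s).
It fails at once if the carrier with the rod is moved by more than 20 mm (distance of rod_carrier from where it was at the start of the episode above 0.02 m).
It also fails if it takes over 40 s, if anything falls off the work surface, if the arm or the gripper's body presses on something with over 40 N, if the wrist force passes 120 N, or if a joint passes its speed limit or range.

ROBOT

A 6-joint arm with a two-finger parallel gripper is mounted at the origin on the work surface. World frame = base frame: x ahead of the robot, y to its left, z up, the work surface at z = 0. Lengths are in m, angles in rad, forces in N, time in s.
With the tool pointing down it reaches from about 0.25 to 0.775 m from the base axis. Payload 4 kg.
Tool frame: the origin (TCP) lies midway between the tips of the shut fingers; the grasp point (between the pads) lies 19 mm behind it; z points along the fingers, y is the line along which they close (so a half turn about z gives the same grasp; the last joint's range is limited). The gripper opens to 94 mm and grips with 3 to 60 N. Pads are 16 mm wide; open, the fingers measure 119 mm over their backs; the gripper's body (75 mm by 177 mm) begins 78 mm behind the grasp point.
Start: joints at [1.056, 0.087, 1.371, -0, 1.684, -0.103], TCP at [0.22, 0.504, 0.206] pointing down, gripper open.
Joint ranges: [-3.1, 3.1], [-0.76, 2.03], [0.27, 2.55], [-1.08, 4.22], [0.17, 2.65], [-2.57, 2.57]. Speed limits (rad/s): [2.79, 2.79, 3.14, 3.14, 3.14, 3.14].

INTERFACE

Orientations are given as [roll, pitch, yaw] about the fixed x, y, z axes, in that order (R = Rz(yaw) Ry(pitch) Rx(roll)).
In Python, from bench import get_obs, snapshot, close_job gives the robot as it stands. The module is installed in compiled form; this text tells all that it offers.
- The arm moves only by the tool drive_tool, never from a script. Its argument "commands" is a list of rows, each a list of 6 numbers: the shift along the tool's x, y, z in units of 0.04 m (1.0 is 0.04 m), then the turn, a rotation vector about the tool's x, y, z in units of 0.1 rad (1.0 is 0.1 rad). In form: [[dx, dy, dz, wx, wy, wz], ...]. A call has 1 to 20 rows; each row shifts and turns the commanded pose from where the row before left it, along the tool's axes as they then stand; what a row does not reach is not made up. A row lasts 1/8 s, in which the tool goes at most 62.5 mm and 10.7 degrees, less where a joint would pass 70% of its speed; a pose out of reach is approached as far as the arm can. A call with a number of a shift or a turn outside -1 to 1 is refused whole. A call with a gripper value outside its range is refused whole. "gripper" is the closure, from 0 (fully open) to 1 (shut), set as the call begins (left out, the last holds). The fingers move at their own pace and stop on an object; the grip force is fixed at half the most. Time passes only in rows, so rows that do not move let the fingers close. It gives the time, the measured TCP pose, the force, the opening and the grip force at its end, in the units of the state.
- get_obs(): the state, without advancing time (a new reading comes with each control period).
- snapshot(name): name is "scene" or "top" or "wrist"; returns a dict with "image" (400x640x3 uint8, blue, green, red), "range_z" (400x640 float32, m along the optical axis (not along the pixel's ray), 0 where there is no reading), "fx", "fy", "cx", "cy" (pixels), "k1" (the pictures are not rectified: a ray, as slopes to the right and down, at radius r is drawn at 1 + k1 r^2 times it, then the intrinsics apply), "rvec" (rotation vector, rad) and "tvec" (3), from world to camera coordinates, as OpenCV has them. Camera axes: x right, y down, z forward; pixel columns grow to the right and rows downward; lengths in m; the calibration is good to about 2 mm. A picture is of the moment at which its call begins.
- close_job(): hands the job in; it is judged then, once.
The state is a dict: "time": time; "joint_positions": joint angles; "qvel": joint speeds; "joint_torque": joint torques, N m; "tool_pos": TCP position; "ee_rot": TCP orientation; "wrist_force": force on the tool from outside, world axes, zero at the start; "wrist_torque": the same for the moment, N m; "width": finger opening in m; "finger_force": force on a finger pad.
Only numpy, scipy, OpenCV 4.12 (cv2) and the standard library are available. Lean on these libraries where they do the work, as an engineer would, in place of code of your own. Each camera call takes 0.05 s, during which the arm holds its last target. There are 200 camera calls.

## Working session

There is one attempt and no reset: what is moved stays moved. The work goes in short steps, Python scripts to look and compute and a tool call to move; the robot and the scene stay as the last step left them, time stands still between calls to the robot, and variables do not carry over. Pictures are saved under pics/ and viewed, at most 10 in all, crops included, and the job is handed in when it is done.

Besides the shell and the picture viewer there is one more tool, called as name(argument=value, ...) on one line, values as JSON. drive_tool: Moves the arm, as the interface text tells. Its arguments: {"type":"object","properties":{"commands":{"type":"array"},"gripper":{"type":"number"}},"required":["commands"]}

```bash
mkdir -p pics
cat > h.py <<'E'
import numpy as np, cv2
from bench import get_obs, snapshot
def cloud(s):
    h,w=s["range_z"].shape
    K=np.array([[s["fx"],0,s["cx"]],[0,s["fy"],s["cy"]],[0,0,1]],float)
    u,v=np.meshgrid(np.arange(w),np.arange(h))
    p=np.stack([u,v],-1).reshape(-1,1,2).astype(np.float64)
    n=cv2.undistortPoints(p,K,np.array([s["k1"],0,0,0],float)).reshape(h,w,2)
    z=s["range_z"].astype(float)
    c=np.dstack([n[...,0]*z,n[...,1]*z,z])
    R,_=cv2.Rodrigues(np.array(s["rvec"],float))
    P=(c-np.array(s["tvec"],float).reshape(3))@R
    P[z==0]=np.nan
    return P
E
python3 - <<'E'
from h import *
for n in ("scene","top"):
    s=snapshot(n); cv2.imwrite(f"pics/{n}0.png",s["image"]); np.save(f"{n}0.npy",cloud(s))
o=get_obs(); print(o["time"],o["tool_pos"],o["ee_rot"],o["width"])
E
```

```text
0.1 [0.21991731 0.50360104 0.20443793] [-3.13966758e+00 -1.84628136e-04  2.72982790e+00] 0.09395164772169304
```

View pics/top0.png

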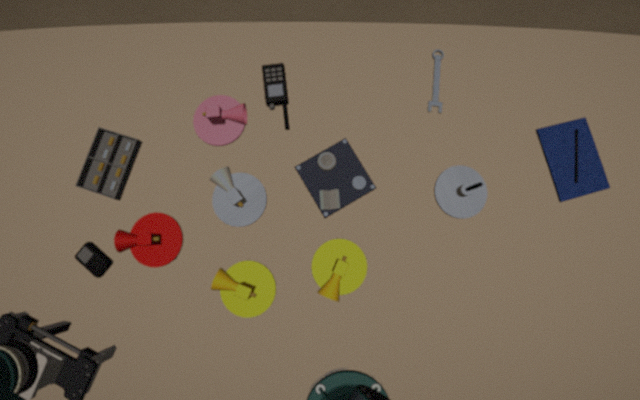

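View pics/scene0.png

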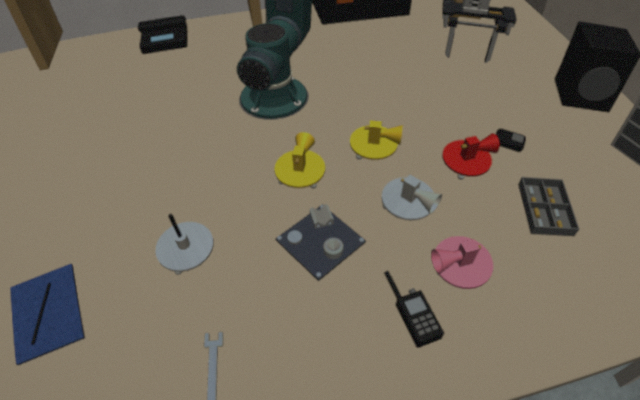

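The top view shows possible targets: the grey horn carrier (238,198), the pink one (220,120), the red one (155,240), the yellow ones (247,289) and (340,266), and the rod carrier (461,192). I choose the grey one with the horn at (238,198). On the base, the cone is at (327,160), the groove block at (329,199) and the flat pad at (359,183).

Run:
```python
from h import *
P=np.load("top0.npy"); im=cv2.imread("pics/top0.png")
def reg(c,r,lo,hi):
    v,u=np.mgrid[0:400,0:640]; m=((u-c[0])**2+(v-c[1])**2<r*r)&(P[...,2]>lo)&(P[...,2]<hi); return P[m]
for n,c in dict(horn=(238,198),rod=(461,192)).items():
    d=reg(c,40,.022,.042); (x,y),r=cv2.minEnclosingCircle((d[:,:2]*1000).astype(np.float32)); print(n,x,y,r,np.median(d[:,2]),len(d))
    h=reg(c,45,.05,.11); print(' upper',h.mean(0),h[:,:2].min(0),h[:,:2].max(0),h[:,2].max())
    if n=='horn':
        hb=h[h[:,2]>.085]; print(' block',cv2.minAreaRect((hb[:,:2]*1000).astype(np.float32)),len(hb))
for n,c in dict(cone=(327,160),groove=(329,199),flat=(359,183)).items():
    d=reg(c,13,.015,.045); print(n,d.mean(0),len(d),np.percentile(d[:,2],90), cv2.minEnclosingCircle((d[:,:2]*1000).astype(np.float32)))
d=reg((335,178),42,.004,.045);print('plate',cv2.minAreaRect((d[:,:2]*1000).astype(np.float32)))
a=cv2.resize(im[100:240,180:390],(800,533),interpolation=cv2.INTER_CUBIC)
cv2.imwrite("pics/c1.png",cv2.convertScaleAbs(a,alpha=1.3))
```

```text
horn 508.7314147949219 260.75201416015625 66.12226104736328 0.03215801858567505 1897
 upper [0.53302457 0.27712262 0.08073228] [0.48442379 0.24136399] [0.58095483 0.32178001] 0.09620061564261834
 block ((530.9376220703125, 277.7717590332031), (87.96614837646484, 26.14310073852539), 36.51696014404297) 221
rod 528.6087646484375 -278.8736877441406 66.79473114013672 0.03171686032131202 2030
 upper [ 0.5273576  -0.27404972  0.07079066] [ 0.51488727 -0.29205699] [ 0.54104872 -0.26403101] 0.1091307179478024
cone [0.60302777 0.04997713 0.02967312] 269 0.034954613614159975 ((604.082763671875, 49.958091735839844), 22.039966583251953)
groove [0.50918095 0.04312461 0.02700665] 363 0.03357741217387326 ((509.30413818359375, 43.52588653564453), 31.253662109375)
flat [ 0.55210411 -0.02889407  0.01993857] 151 0.021952232365217865 ((556.1105346679688, -24.693876266479492), 22.055103302001953)
plate ((576.1825561523438, 24.383407592773438), (190.3944854736328, 192.4268798828125), 42.007320404052734)
```

View pics/c1.png

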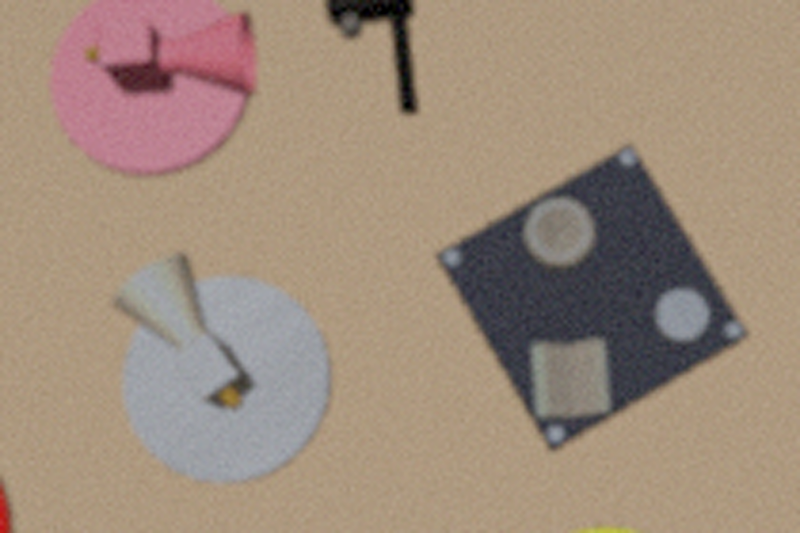

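The crop confirms the choice: the light grey disc, with its horn pointing up-left at about 36.5° world yaw. Its disc radius is 66 mm at 32 mm height, which matches. From the seats, the base origin is about (0.561, 0.025) with yaw 30°.

drive_tool(commands=[[-0.9,-0.27,0,0,0,0],[-0.9,-0.27,0,0,0,0],[-0.9,-0.27,0,0,0,0],[-0.9,-0.27,0,0,0,0],[-0.9,-0.27,0,0,0,0],[-0.9,-0.27,0,0,0,0],[-0.9,-0.27,0,0,0,0],[-0.9,-0.27,0,0,0,0],[-0.9,-0.27,0,0,0,0],[-0.9,-0.27,0,0,0,0],[0,0,0,0,0,-1],[0,0,0,0,0,-1],[0,0,0,0,0,-1],[0,0,0,0,0,-1],[0,0,0,0,0,-1],[0,0,0,0,0,-1],[0,0,0,0,0,-1],[0,0,0,0,0,-1],[0,0,0,0,0,-1],[0,0,0,0,0,-1]], gripper=0)

```text
time: 2.6
tool_pos: [0.5065, 0.2609, 0.2047]
ee_rot: [3.141, -0.001, -2.55]
wrist_force: [0.1, -0.3, -0.5]
width: 0.0938
finger_force: 0.0
```

Run:
```python
from h import *
o=get_obs(); t=o["tool_pos"]; print(o["time"],t,o["ee_rot"],o["wrist_force"],o["joint_positions"])
s=snapshot("wrist"); P=cloud(s); cv2.imwrite("pics/w1.png",s["image"]); np.save("w1.npy",P)
d2=np.hypot(P[...,0]-.509,P[...,1]-.261)
d=P[(d2<.08)&(P[...,2]>.026)&(P[...,2]<.037)]; print('disc',cv2.minEnclosingCircle((d[:,:2]*1000).astype(np.float32)),np.median(d[:,2]),len(d))
b=P[(d2<.03)&(P[...,2]>.088)&(P[...,2]<.097)]; print('block',cv2.minAreaRect((b[:,:2]*1000).astype(np.float32)),np.median(b[:,2]) if len(b) else 0,len(b))
```

```text
2.6 [0.50653928 0.26086206 0.20473934] [ 3.14121109e+00 -1.27274702e-03 -2.55010033e+00] [ 0.08381882 -0.25283069 -0.51787756] [ 3.76000933e-01  1.32503459e-01  1.32251677e+00  1.01283126e-04
  1.68789732e+00 -1.78627571e+00]
disc ((508.0705261230469, 260.962646484375), 65.92880249023438) 0.03192619955333665 9181
block ((508.0018005371094, 260.89453125), (32.250709533691406, 25.97314453125), 36.52455520629883) 0.09187175396507728 987
```

View pics/w1.png

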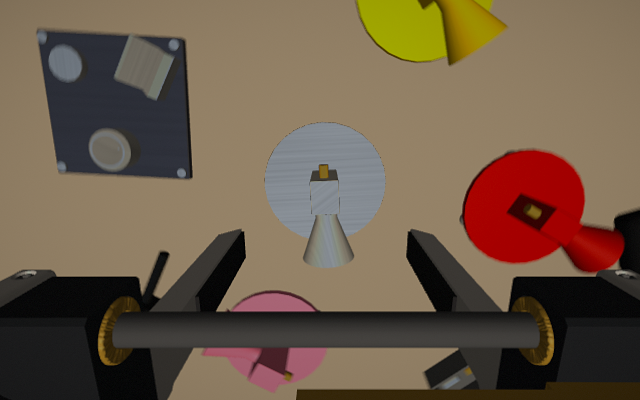

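The wrist view shows the grey carrier at (325,180), with its horn towards (328,250) and the block between the open fingers. The base is at (115,105). The block centre is (508, 261) mm with yaw 36.5°, so I'll descend and grip.

drive_tool(commands=[[-0.08,-0.02,0.3,0,0,-0.46],[0,0,0.6,0,0,0],[0,0,0.6,0,0,0],[0,0,0.6,0,0,0],[0,0,0.6,0,0,0],[0,0,0.5,0,0,0],[0,0,0.4,0,0,0],[0,0,0.2,0,0,0],[0,0,0,0,0,0]])

```text
time: 3.78
tool_pos: [0.5097, 0.262, 0.053]
ee_rot: [3.141, -0.001, -2.508]
wrist_force: [-0.0, 0.3, 0.3]
width: 0.094
finger_force: 0.0
```

drive_tool(commands=[[0,0,0,0,0,0],[0,0,0,0,0,0],[0,0,0,0,0,0],[0,0,0,0,0,0],[0,0,0,0,0,0],[0,0,0,0,0,0],[0,0,0,0,0,0],[0,0,0,0,0,0]], gripper=1)

```text
time: 4.78
tool_pos: [0.5099, 0.2621, 0.0535]
ee_rot: [3.142, -0.0, -2.507]
wrist_force: [-0.3, -0.2, 0.5]
width: 0.0256
finger_force: 30.0
```

Run:
```python
from h import *
P=np.load("w1.npy"); z=P[...,2]
im=cv2.imread("pics/w1.png"); v,u=np.mgrid[0:400,0:640]
m=(u<200)&(v<190)&(z>.006)&(z<.04)
d=P[m]; print('plate',cv2.minAreaRect((d[:,:2]*1000).astype(np.float32)))
for n,c,r in (("cone",(110,150),30),("groove",(145,67),38),("flat",(66,63),25)):
    q=P[((u-c[0])**2+(v-c[1])**2<r*r)&(z>.014)&(z<.04)]; q=q[:,:]
    hi=q[q[:,2]>np.percentile(q[:,2],50)]
    print(n,cv2.minEnclosingCircle((q[:,:2]*1000).astype(np.float32)),cv2.minAreaRect((q[:,:2]*1000).astype(np.float32)),np.percentile(q[:,2],[50,95]))
```

```text
plate ((565.8941650390625, 28.615760803222656), (150.61077880859375, 151.53903198242188), 30.574682235717773)
cone ((602.7666015625, 50.3976936340332), 22.710115432739258) ((602.8206787109375, 51.02019119262695), (43.35237121582031, 44.06979751586914), 52.09630584716797) [0.03052106 0.03477457]
groove ((506.9601745605469, 44.03577423095703), 33.383209228515625) ((503.3212890625, 43.45945739746094), (57.199283599853516, 47.122100830078125), 4.263444900512695) [0.02740888 0.0339277 ]
flat ((550.7619018554688, -28.621450424194336), 17.796247482299805) ((551.6261596679688, -28.006847381591797), (33.15806198120117, 33.600643157958984), 47.114532470703125) [0.02025312 0.02160656]
```

The grip is good: width 25.6 mm at 30 N. The cone, flat pad and plate agree on a base origin of (559.6, 25.2) mm with yaw 30.4°. Next I'll lift.

drive_tool(commands=[[0,0,-0.15,0,0,0],[0,0,-0.3,0,0,0],[0,0,-0.4,0,0,0],[0,0,-0.5,0,0,0],[0,0,-0.35,0,0,0],[0,0,0,0,0,0],[0,0,0,0,0,0]])

```text
time: 5.65
tool_pos: [0.5096, 0.2619, 0.1209]
ee_rot: [3.141, -0.001, -2.507]
wrist_force: [-1.1, 0.5, -2.9]
width: 0.0258
finger_force: 30.0
```

```bash
cat > pose.py <<'E'
from h import *
def look(zc):
    o=get_obs(); t=o["tool_pos"]; print(o["time"],t,o["ee_rot"],o["wrist_force"],o["wrist_torque"])
    for n in ("top","wrist"):
        s=snapshot(n); P=cloud(s); z=P[...,2]
        im=s["image"].astype(int); grey=(im.max(-1)-im.min(-1))<45
        d2=np.hypot(P[...,0]-t[0],P[...,1]-t[1])
        d=P[(d2<.075)&(abs(z-zc)<.012)&grey]
        if len(d)<50: print(n,len(d)); continue
        A=np.c_[d[:,:2]-d[:,:2].mean(0),np.ones(len(d))]; k=np.ones(len(d),bool)
        for _ in range(6):
            c=np.linalg.lstsq(A[k],d[k,2],rcond=None)[0]; k=abs(A@c-d[:,2])<.003
        d=d[k]
        print(n,'disc',cv2.minEnclosingCircle((d[:,:2]*1000).astype(np.float32)),'slope',c[:2],'z',c[2],len(d))
        cv2.imwrite(f"pics/{n}_{o['time']:.1f}.png",s["image"])
E
python3 -c "
from pose import *
look(.100)"
```

```text
5.65 [0.50955008 0.26192316 0.12093099] [ 3.14125320e+00 -9.53893928e-04 -2.50744494e+00] [-1.1036312   0.47377108 -2.94304071] [ 0.04709262  0.03249253 -0.00615365]
top disc ((508.2230224609375, 259.9786071777344), 65.26370239257812) slope [-0.00440656  0.00109878] z 0.0995901171704831 817
wrist disc ((507.45751953125, 260.7851867675781), 65.81816864013672) slope [-0.00278561 -0.00160458] z 0.09902059827280581 20477
```

Held level, with the origin 67 mm up and no slip. I'll carry it to the base and turn it.

drive_tool(commands=[[0.1,-0.23,0,0,0,0],[0.2,-0.46,0,0,0,0],[0.2,-0.46,0,0,0,0],[0.2,-0.46,0,0,0,0],[0.2,-0.46,0,0,0,0],[0.2,-0.46,0,0,0,0],[0.2,-0.46,0,0,0,0],[0.2,-0.46,0,0,0,0],[0.2,-0.46,0,0,0,0],[0.2,-0.46,0,0,0,0],[0.2,-0.46,0,0,0,0],[0.2,-0.46,0,0,0,0],[0.15,-0.23,0,0,0,0],[0,0,0,0,0,0.5],[0,0,0,0,0,0.54],[0,0,0,0,0,0],[0,0,0,0,0,0]])

```text
time: 7.88
tool_pos: [0.5618, 0.0262, 0.1215]
ee_rot: [3.141, 0.0, -2.61]
wrist_force: [0.1, -0.4, -3.1]
width: 0.0259
finger_force: 30.0
```

```bash
python3 -c "
from pose import *
look(.100)"
```

```text
7.875 [0.56176547 0.02620879 0.12147461] [ 3.14135395e+00  5.61978025e-05 -2.61037958e+00] [ 0.06573436 -0.43643309 -3.07221643] [ 0.11189254 -0.06003997  0.02224322]
top disc ((546.2568359375, 16.674531936645508), 62.29975891113281) slope [0.00358568 0.00575159] z 0.10006530096892599 1043
wrist disc ((559.8329467773438, 25.371261596679688), 65.82208251953125) slope [-0.00085056 -0.0005044 ] z 0.09999088149560391 20468
```

On target to within about 0.3 mm. I'll lower it in steps.

drive_tool(commands=[[0,0,0.15,0,0,0],[0,0,0.2,0,0,0],[0,0,0.2,0,0,0],[0,0,0.2,0,0,0],[0,0,0.15,0,0,0],[0,0,0.1,0,0,0],[0,0,0.05,0,0,0],[0,0,0.05,0,0,0],[0,0,0,0,0,0],[0,0,0,0,0,0]])

```text
time: 9.22
tool_pos: [0.562, 0.0262, 0.0777]
ee_rot: [-3.141, 0.0, -2.611]
wrist_force: [0.4, 0.2, -3.6]
width: 0.0261
finger_force: 30.0
```

drive_tool(commands=[[0,0,0.025,0,0,0],[0,0,0.025,0,0,0],[0,0,0.025,0,0,0],[0,0,0,0,0,0],[0,0,0,0,0,0]])

```text
time: 9.85
tool_pos: [0.5618, 0.0262, 0.0745]
ee_rot: [3.142, 0.0, -2.611]
wrist_force: [-0.6, 1.0, -4.3]
width: 0.0258
finger_force: 30.0
```

```bash
python3 -c "
from pose import *
look(.053)"
```

```text
9.85 [0.56181739 0.02616807 0.0744744 ] [ 3.14150961e+00  3.61715355e-05 -2.61138009e+00] [-0.59438058  0.96932079 -4.27667299] [0.03979909 0.03426377 0.01198331]
top disc ((546.762939453125, 16.92888832092285), 62.39128112792969) slope [-0.00511718 -0.00130907] z 0.05298620639148426 909
wrist disc ((559.4930419921875, 25.065473556518555), 65.87386322021484) slope [-0.00075829 -0.00079672] z 0.052981562660920814 20470
```

Still about 1 mm to go, with no contact yet.

drive_tool(commands=[[0,0,0.015,0,0,0],[0,0,0.015,0,0,0],[0,0,0,0,0,0],[0,0,0,0,0,0]])

```text
time: 10.45
tool_pos: [0.5622, 0.026, 0.0737]
ee_rot: [-3.141, 0.001, -2.611]
wrist_force: [-0.3, -0.8, -1.4]
width: 0.0256
finger_force: 30.0
```

drive_tool(commands=[[0,0,0.015,0,0,0],[0,0,0,0,0,0],[0,0,0,0,0,0]])

```text
time: 10.82
tool_pos: [0.5622, 0.0259, 0.0735]
ee_rot: [-3.141, 0.001, -2.611]
wrist_force: [-0.5, -0.6, 2.8]
width: 0.0259
finger_force: 30.0
```

The seats now carry the weight. I'll open the gripper.

drive_tool(commands=[[0,0,0,0,0,0],[0,0,0,0,0,0],[0,0,0,0,0,0],[0,0,0,0,0,0],[0,0,0,0,0,0],[0,0,0,0,0,0],[0,0,0,0,0,0],[0,0,0,0,0,0]], gripper=0)

```text
time: 11.82
tool_pos: [0.5619, 0.0262, 0.0727]
ee_rot: [3.142, 0.0, -2.611]
wrist_force: [-0.6, 0.2, 0.4]
width: 0.0939
finger_force: 0.0
```

drive_tool(commands=[[0,0,-0.2,0,0,0],[0,0,-0.5,0,0,0],[0,0,-0.6,0,0,0],[0,0,-0.6,0,0,0],[0,0,-0.6,0,0,0],[0,0,-0.5,0,0,0],[0,0,0,0,0,0],[0,0,0,0,0,0]])

```text
time: 12.82
tool_pos: [0.5615, 0.0262, 0.1921]
ee_rot: [3.141, -0.001, -2.611]
wrist_force: [0.6, -0.1, -0.5]
width: 0.0937
finger_force: 0.0
```

```bash
python3 -c "
from pose import *
look(.052)
s=snapshot('wrist');cv2.imwrite('pics/w9.png',s['image'])
P=cloud(s); b=P[(np.hypot(P[...,0]-.56,P[...,1]-.025)<.03)&(abs(P[...,2]-.112)<.005)]
print(cv2.minAreaRect((b[:,:2]*1000).astype(np.float32)),np.median(b[:,2]))"
```

```text
12.825 [0.56150768 0.02615185 0.19205127] [ 3.14104737e+00 -6.53319917e-04 -2.61140378e+00] [ 0.55261499 -0.07673912 -0.456307  ] [ 0.06048576 -0.01517689 -0.01737403]
top disc ((556.7307739257812, 20.50324249267578), 64.74053955078125) slope [-0.00212568  0.00099299] z 0.052093304778073224 1137
wrist disc ((560.4407348632812, 24.895864486694336), 66.00587463378906) slope [-8.80634627e-05  3.94426505e-04] z 0.05200546992056842 11055
((559.8372192382812, 24.895376205444336), (31.618003845214844, 25.597450256347656), 30.311866760253906) 0.11193631266067798
```

View pics/w9.png

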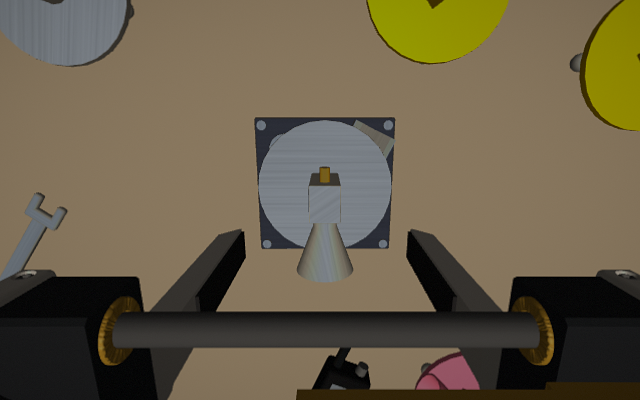

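The carrier sits on the base at (325,185), with its horn at (325,250) over the cone. Its disc top is at 52.0 mm, level, with yaw 30.3°, so all three balls are home.

```bash
python3 -c "
from bench import close_job
print(close_job())"
```

```text
the job is handed in; nothing more can be done
None
```

The horn carrier is on the base and the job is handed in: in the last picture it stood level with all three balls home, within about 1 mm of the base origin and the horn over the cone, and I never moved the rod carrier (hand-in returned no verdict).

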